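# Start the tube mixer on its next speed click

## Robot

A 7-joint arm with a two-finger parallel gripper is mounted at the origin on the work surface; the furniture and walls round the work are solid. World frame = base frame: x ahead of the robot, y to its left, z up, the work surface at z = 0. Lengths are in mm, angles in rad, forces in N, time in s.
With the tool pointing down it reaches from about 400 to 875 mm from the base axis. Payload 4.4 kg.
Tool frame: the origin (TCP) lies at the very end of the fingers, on their centre line; the grasp point (between the pads) lies 19 mm behind it; z points along the fingers, y is the direction in which the jaws open and shut (so a half turn about z gives the same grasp; the last joint's range is limited). The gripper opens to 85 mm and grips with 20 to 120 N. Pads are 22 mm wide; open, the fingers measure 114 mm over their backs; the gripper's body (76 mm by 85 mm) begins 54 mm behind the grasp point. The pads swing forward as they close: fully open they stand 13 mm farther back than shut.
Start: joints at [-1.405, 0.628, 0.038, 1.517, -0.027, 0.996, -0.02], TCP at [149.299, 632.635, 231.313] pointing down, gripper open.
Joint ranges: [-3.06, 3.06], [-0.37, 2.12], [-1.25, 1.32], [0.18, 2.47], [-1.1, 4.24], [0.23, 1.98], [-2.94, 2.94]. Speed limits (rad/s): [2.57, 2.57, 3.14, 3.14, 3.14, 3.14, 3.14].

## Interface

Orientations are given as [roll, pitch, yaw] about the fixed x, y, z axes, in that order (R = Rz(yaw) Ry(pitch) Rx(roll)).
In Python, from cell import ctrl, eyes gives the robot as it stands.
- The arm moves only by the tool move_arm, never from a script. Its argument "increments" is a list of rows, each a list of 6 numbers: the shift along the tool's x, y, z in cm, then the turn, a rotation vector about the tool's x, y, z in degrees. In form: [[x, y, z, wx, wy, wz], ...]. A call has 1 to 20 rows; each row is the pose to reach, as a shift and turn from the pose commanded when the call began, along the tool's axes at that moment; what a row does not reach only later rows make up. A row lasts 1/10 s, in which the tool goes at most 50 mm and 8.59 degrees, less where a joint would pass 70% of its speed; a pose out of reach is approached as far as the arm can. A call with a gripper value outside its range is refused whole. "grip" is the opening, from -1 (shut) to 1 (fully open), set as the call begins (left out, the last holds). The fingers move at their own pace and stop on an object; the grip force is fixed at half the most. Time passes only in rows, so rows that repeat a pose let the fingers close. It gives the time, the measured TCP pose, the force and the opening at its end, in the units of the state.
- ctrl.read_state(): the state, without advancing time (a new reading comes with each control period).
- eyes.get_image(name): name is "scene" or "side" or "wrist"; returns the picture (420x560x3 uint8, red, green, blue); there is no depth.
- eyes.calibration(name): a dict with "fx", "fy", "cx", "cy" (pixels), "dist" ([k1, k2, p1, p2, k3] as OpenCV has them; the pictures are not rectified), "pose" (4x4, takes a point from camera to world coordinates); the wrist camera has in their place "tool_from_camera" (4x4, takes a point from camera to tool coordinates, whose origin is the TCP and whose axes are the flange's). Camera axes: x right, y up, looking along -z (the intrinsics and any distortion apply to the point x, -y, -z); pixel columns grow to the right and rows downward; lengths in mm; the calibration is good to about 2 mm. A picture is of the moment at which its call begins: read the wrist's pose just before it. calibration takes no time and is no camera call.
- ctrl.finish_job(): hands the job in, once; it reports no verdict.
The state is a dict: "clock": time; "qpos": joint angles; "qd": joint speeds; "tau": joint torques, N m; "eef_pos": TCP position; "tool_rot": TCP orientation; "force": force on the tool from outside, world axes, zero at the start; "torque": the same for the moment, N m; "width": finger opening in mm.
Only numpy, scipy, OpenCV 4.12 (cv2) and the standard library are available. Lean on these libraries where they do the work, as an engineer would, in place of code of your own. Each camera call takes 0.05 s, during which the arm holds its last target. There are 200 camera calls.

## Task

The tube roller mixer is loaded and its speed dial stands at the small dot. With a fingertip pressed on top of the big knurled dial, turn it clockwise by friction until it clicks in at the middle dot - one click only, not on to the large dot - and then push the round start button right down and let it come back up. The dial is too wide to grip: only push it with the fingertips, and keep your fingers off the loose tube carriers and the marker beside the mixer.

Things in the scene. Friction and masses are not known exactly. Their poses are not given: they have to be found in the camera images.
- mixer: Tube roller mixer fixed to the worktop: white box 248 x 262 mm, top at 66 mm; rollers and tubes on its far half reach 96 mm. Origin: on its underside, 130 mm behind the control edge; x points from the control side (near the robot) to the rollers, y left, z up. Dial axis at (-70, 45), start button at (-70, -85) mm. Position and yaw vary.
- dial_top (a point): Centre of the flat top of the speed dial, on its vertical axis, 81 mm above the worktop: black disc 92 mm wide, ribbed rim, white pointer line. It sinks up to 8 mm on a spring (1.2 N + 1.5 N/mm; this point sinks too). A fingertip pressing it down 4 to 6 mm about 28 mm off the axis carries it round by friction, with some slip. The point's axes turn with it.
- dot_middle (a point): The medium one of three black dots on the panel (5, 8 and 12 mm wide) that mark the dial's positions, all 62 mm from its axis: this one straight beyond the dial along the mixer's x, the small one 45 degrees to its left, the large one 45 degrees to its right. Between dial and dots lies a fixed guard collar, inner diameter 96, outer 106 mm, top 71.5 mm above the worktop.
- dial (a joint): Angle of the dial, rad, growing clockwise seen from above. Detents at 0 (pointer at the small dot: the start, within 0.1), 0.785 (medium dot, wanted) and 1.571 (large dot). Breaking out takes about 0.07 N m; let go, it snaps to a detent, the change-overs lying at about 0.39 and 1.18. End stops at -0.15 and 1.72.
- start_top (a point): Centre of the top of the round start button (26 mm in diameter, white, in a grey round housing) to the right of the dial; it goes 6 mm straight down against a spring (4 N at the bottom) and comes back up when released. This point moves with it.
- start (a joint): Travel of the start button, m: 0 up, 0.006 fully down.
- carrier: Loose ivory tube carrier with tubes, 32 x 188 mm, 97 mm high, standing on the worktop just left of the mixer; origin at the centre of its underside, long side along its y.
- pen: Loose black marker, 49 x 116 x 16 mm, lying on the worktop to the right of the mixer; origin under its centre.
- spare_carrier: Loose empty ivory tube carrier, 32 x 188 mm, 78 mm high, standing on the worktop right of the mixer, in front of the tube racks; origin at the centre of its underside, long side along its y.
Things that resemble listed ones, but are neither listed nor needed, are in the scene too. What is shaped like the pen but yellow is not meant.

How it is judged (in metres and radians):
On the way, in this order (a step that is already met when the one before it is completed fails the run):
1. the dial is turned to its middle detent (value of joint dial between 0.665 and 0.905 rad), for 0.2 s.
2. the start button is pushed down with the dial at the middle detent (all of step 1 and value of joint start above 0.0045 m), for 0.05 s.
At the end, for the whole second after the job is handed in: The dial rests in its middle detent (0.785 within 0.12 rad), the start button is back up (within 1 mm), and the two carriers and the marker are at rest within 20 mm of where they stood (all of step 1 and value of joint start below 0.001 m and distance of each of carrier, pen, spare_carrier from where it was at the start of the episode below 0.02 m and linear speed of each of carrier, pen, spare_carrier below 0.02 m/s); the robot touches nothing.
It fails at once if the dial is turned past its middle detent, over the change-over to the large dot (value of joint dial above 1.2 rad).
It fails at once if the start button is pushed while the dial is not in its middle detent (value of joint start above 0.003 m and (value of joint dial below 0.6 rad or value of joint dial above 0.97 rad)).
It fails at once if a carrier or the marker is lifted or shoved away (distance of any of carrier, pen, spare_carrier from where it was at the start of the episode above 0.03 m).
It fails at once if the fingers press on or grip a carrier or the marker (contact force between the fingers and carrier above 1.5 N or contact force between the fingers and pen above 1.5 N or contact force between the fingers and spare_carrier above 1.5 N).
It also fails if it takes over 42 s, if anything falls off the work surface, if the arm or the gripper's body presses on something with over 40 N, if the wrist force passes 120 N, or if a joint passes its speed limit or range.

## Working session

There is one attempt and no reset: what is moved stays moved. The work goes in short steps, Python scripts to look and compute and a tool call to move; the robot and the scene stay as the last step left them, time stands still between calls to the robot, and variables do not carry over. Pictures are saved under pics/ and viewed, about 8 in all and at most 12, crops included, and the job is handed in when it is done.

Besides the shell and the picture viewer there is one more tool, called after ">>>" in YAML: its name, and indented under it one key for each argument. move_arm: Moves the arm, as the interface text tells. Its arguments: {"type":"object","properties":{"increments":{"type":"array","items":{"type":"array","items":{"type":"number"}}},"grip":{"type":"number"}},"required":["increments"]}

```bash
mkdir -p pics
python3 - <<'E'
from cell import ctrl, eyes
import cv2
s=ctrl.read_state();print({k:s[k] for k in('clock','eef_pos','tool_rot','force','width')})
for n in('scene','side','wrist'):
    cv2.imwrite(f'pics/{n}0.png',eyes.get_image(n)[:,:,::-1])
    c=eyes.calibration(n);print(n,c)
E
```

```text
{'clock': 0.0, 'eef_pos': array([149.15257705, 631.99517638, 230.36353004]), 'tool_rot': array([-3.13964466e+00,  5.13622169e-05,  2.90979959e+00]), 'force': array([ 0.96248495, -0.28992573,  0.05167787]), 'width': 85.17642491850374}
scene {'fx': 449.94982044977615, 'fy': 449.94982044977615, 'cx': 284.7403674738738, 'cy': 208.06846456688461, 'dist': array([-0.06111819,  0.        ,  0.        ,  0.        ,  0.        ]), 'pose': array([[-6.92991806e-01,  4.47671116e-01, -5.65113199e-01,
        -4.26118370e+00],
       [-7.20844556e-01, -4.43367102e-01,  5.32737027e-01,
         5.03866927e+02],
       [-1.20616216e-02,  7.76541168e-01,  6.29951056e-01,
         6.83892913e+02],
       [ 0.00000000e+00,  0.00000000e+00,  0.00000000e+00,
         1.00000000e+00]])}
side {'fx': 433.10520631924976, 'fy': 433.10520631924976, 'cx': 278.0936638608856, 'cy': 213.43824190995105, 'dist': array([-0.02597653,  0.        ,  0.        ,  0.        ,  0.        ]), 'pose': array([[ 9.61187401e-01,  1.44908952e-01, -2.34776865e-01,
         2.83729563e+02],
       [-2.75889931e-01,  5.10624970e-01, -8.14338312e-01,
        -9.95885952e+02],
       [ 1.87801882e-03,  8.47504298e-01,  5.30785208e-01,
         6.94017652e+02],
       [ 0.00000000e+00,  0.00000000e+00,  0.00000000e+00,
         1.00000000e+00]])}
wrist {'fx': 356.50795202925997, 'fy': 356.50795202925997, 'cx': 275.62810817406915, 'cy': 210.51871706236494, 'dist': array([-0.08082752,  0.        ,  0.        ,  0.        ,  0.        ]), 'tool_from_camera': array([[-7.46085840e-04,  9.52619262e-01,  3.04164405e-01,
         7.74153053e+01],
       [ 9.99999616e-01,  5.71092828e-04,  6.64283930e-04,
         9.02194266e-03],
       [ 4.59103556e-04,  3.04164784e-01, -9.52619322e-01,
        -1.42398710e+02],
       [ 0.00000000e+00,  0.00000000e+00,  0.00000000e+00,
         1.00000000e+00]])}
```

View pics/scene0.png

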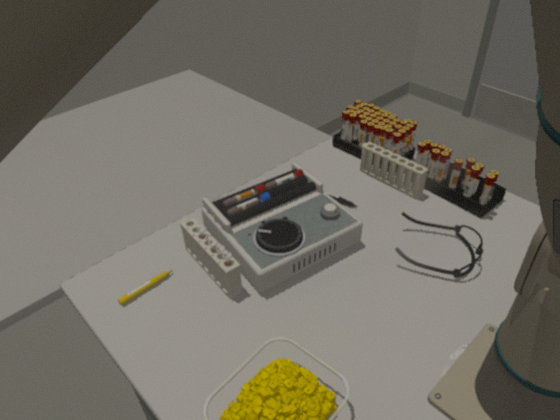

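View pics/side0.png

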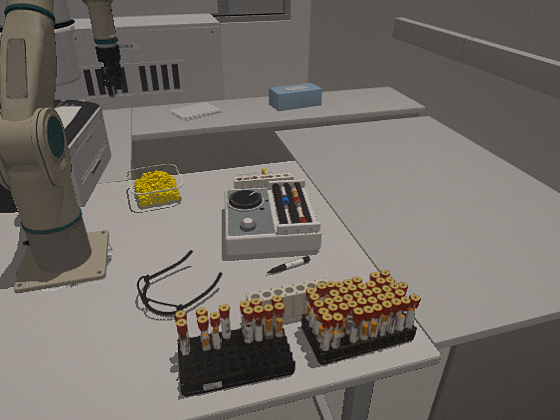

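The scene view shows the mixer with its dial at (279,235) and start button at (330,210). The loaded carrier is at (210,255), the spare carrier at (393,168) and the black marker at (343,202). Look-alikes are the yellow pen at (146,287) and the racks and glasses on the right. In the side view the dial is at (245,199) and the button at (248,223).

```bash
cat > h.py <<'E'
import numpy as np, cv2
from scipy.spatial.transform import Rotation as R
from cell import ctrl, eyes
def cam(n,s=None):
    c=eyes.calibration(n); K=np.array([[c['fx'],0,c['cx']],[0,c['fy'],c['cy']],[0,0,1]])
    if n=='wrist':
        s=s or ctrl.read_state(); T=np.eye(4);T[:3,:3]=R.from_euler('xyz',s['tool_rot']).as_matrix();T[:3,3]=s['eef_pos']
        P=T@c['tool_from_camera']
    else: P=c['pose']
    return K,c['dist'],P
def back(C,uv,z):
    K,d,P=C; p=cv2.undistortPoints(np.array([[uv]],float),K,d)[0,0]
    r=P[:3,:3]@[p[0],-p[1],-1]; o=P[:3,3]
    return o+r*(z-o[2])/r[2]
def proj(C,X):
    K,d,P=C; X=np.atleast_2d(X).astype(float); q=(X-P[:3,3])@P[:3,:3]*[1,-1,-1]
    return cv2.projectPoints(q,np.zeros(3),np.zeros(3),K,d)[0][:,0]
def rows(target,yaw=None):
    """increment (cm, deg) from present pose to world target, tool down"""
    s=ctrl.read_state(); M=R.from_euler('xyz',s['tool_rot'])
    g=M if yaw is None else R.from_euler('xyz',[np.pi,0,yaw])
    return np.round(M.inv().apply(np.array(target)-s['eef_pos'])/10,2),np.round((M.inv()*g).as_rotvec(degrees=True),1)
E
python3 - <<'E'
from h import *
a=cam('scene');b=cam('side')
for n,C,px in(('scene',a,((279,235),(330,209))),('side',b,((245,198),(248,223)))):
    print(n,back(C,px[0],81),back(C,px[1],85))
im=cv2.imread('pics/scene0.png')[160:300,170:370]
cv2.imwrite('pics/crop1.png',cv2.resize(im,None,fx=4,fy=4,interpolation=cv2.INTER_CUBIC))
E
```

```text
scene [483.51356467  60.80859959  81.        ] [463.70088331 -68.14490474  85.        ]
side [487.5552791   49.20068095  81.        ] [466.31596284 -84.80520996  85.        ]
```

View pics/crop1.png

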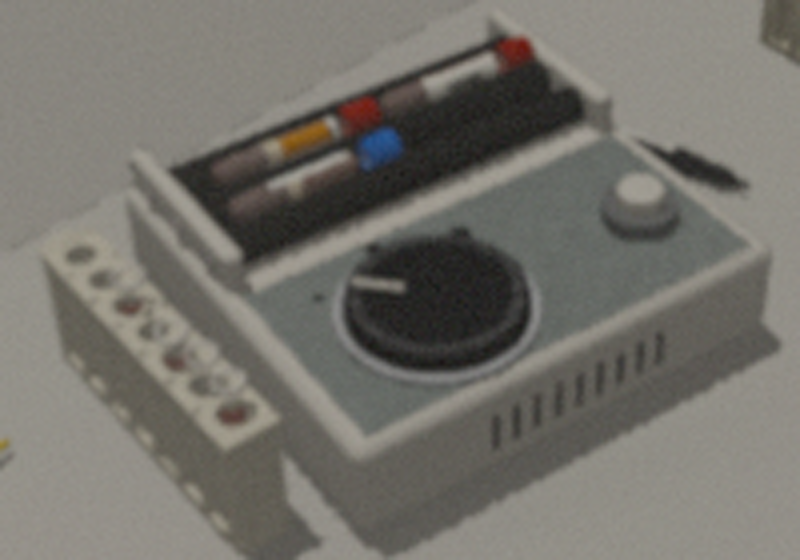

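The crop confirms the dial, with its pointer at the small dot (leftmost of the three), and the round button on the right. I'll move over the mixer for the wrist view.

```bash
python3 -c "
from h import *
print(rows([440,0,250],2.99))"
```

```text
(array([-42.83, -54.85,  -1.86]), array([-0.1, -0. , -4.6]))
```

>>> move_arm:
  increments:
    - [-42.8, -54.9, -1.9, 0, 0, -4.6]
    - [-42.8, -54.9, -1.9, 0, 0, -4.6]
    - [-42.8, -54.9, -1.9, 0, 0, -4.6]
    - [-42.8, -54.9, -1.9, 0, 0, -4.6]
    - [-42.8, -54.9, -1.9, 0, 0, -4.6]
    - [-42.8, -54.9, -1.9, 0, 0, -4.6]
    - [-42.8, -54.9, -1.9, 0, 0, -4.6]
    - [-42.8, -54.9, -1.9, 0, 0, -4.6]
    - [-42.8, -54.9, -1.9, 0, 0, -4.6]
    - [-42.8, -54.9, -1.9, 0, 0, -4.6]
    - [-42.8, -54.9, -1.9, 0, 0, -4.6]
    - [-42.8, -54.9, -1.9, 0, 0, -4.6]
    - [-42.8, -54.9, -1.9, 0, 0, -4.6]
    - [-42.8, -54.9, -1.9, 0, 0, -4.6]
    - [-42.8, -54.9, -1.9, 0, 0, -4.6]
    - [-42.8, -54.9, -1.9, 0, 0, -4.6]
    - [-42.8, -54.9, -1.9, 0, 0, -4.6]
    - [-42.8, -54.9, -1.9, 0, 0, -4.6]
  grip: -1

```text
clock: 1.95
eef_pos: [439.1, 1.6, 250.2]
tool_rot: [3.141, -0.001, 2.993]
force: [-0.1, 0.2, -0.7]
width: -0.2
```

Run:
```python
from h import *
s=ctrl.read_state();print(s['clock'],s['eef_pos'],s['tool_rot'],s['width'],s['force'])
cv2.imwrite('pics/w1.png',cv2.resize(eyes.get_image('wrist')[:,:,::-1],(784,588),interpolation=cv2.INTER_CUBIC))
```

```text
1.95 [439.14234833   1.62361138 250.17895982] [ 3.14110928e+00 -7.55899363e-04  2.99313229e+00] -0.18901391201663942 [-0.09613408  0.18545783 -0.72335723]
```

View pics/w1.png

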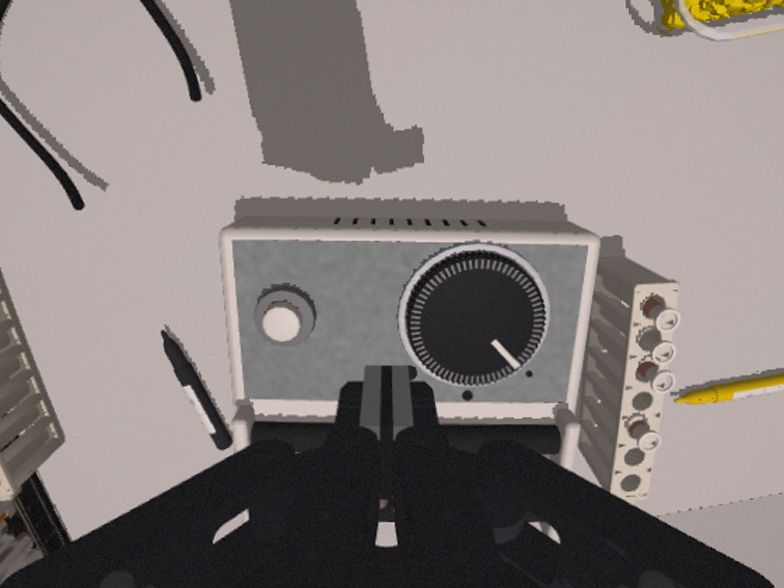

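The wrist view (upscaled 1.4×) shows the dial top at about (479,317) with its pointer towards the small dot at (529,373). The medium dot is at (467,395), the large one at (413,373), and the button top at (281,324). The marker and carriers lie outside the working area. Next I'll fit the mixer pose.

Run:
```python
from h import *
from scipy.optimize import least_squares
W=cam('wrist');S=cam('scene')
d=62*np.sqrt(.5)
pts=lambda zb:np.array([[-70,45,81],[-8,45,66],[-70+d,45+d,66],[-70+d,45-d,66],[-70,-85,zb]])
w=np.array([[479,317],[467,395],[529.5,373.5],[413,373],[281,324]])/1.4
sc=np.array([[438,290],[373,247],[318,297],[460,233],[641,187]])/4+[170,160]
def world(p):
    c,s=np.cos(p[2]),np.sin(p[2]); X=pts(p[3]); return np.c_[p[0]+c*X[:,0]-s*X[:,1],p[1]+s*X[:,0]+c*X[:,1],X[:,2]]
for name,L in(('wrist',[(W,w)]),('scene',[(S,sc)]),('both',[(W,w),(S,sc)])):
    r=least_squares(lambda p:np.concatenate([(proj(C,world(p))-u).ravel() for C,u in L]),[550,0,-.15,90])
    print(name,r.x.round(3)); print(r.fun.reshape(-1,2).round(1).tolist()); print(world(r.x)[[0,1,4]].round(1))
```

```text
wrist [ 5.5060e+02  7.1700e-01 -1.6900e-01  9.1737e+01]
[[-0.0, 3.6], [1.2, -1.1], [0.5, -1.1], [-2.0, -1.9], [0.3, 0.1]]
[[489.2  56.9  81. ]
 [550.3  46.4  66. ]
 [467.3 -71.3  91.7]]
scene [ 5.50273e+02 -7.04000e-01 -1.63000e-01  8.60600e+01]
[[-0.1, -0.1], [-0.2, -0.2], [0.2, 0.2], [0.1, 0.1], [0.1, 0.0]]
[[488.5  55.1  81. ]
 [549.7  45.   66. ]
 [467.4 -73.2  86.1]]
both [ 5.50786e+02  5.67000e-01 -1.62000e-01  8.83300e+01]
[[-0.6, 3.5], [1.1, -1.2], [0.3, -1.5], [-2.3, -1.8], [0.4, -0.4], [-0.7, 0.1], [-0.8, -0.0], [-0.5, 0.4], [-0.5, 0.2], [-0.5, -0.7]]
[[489.   56.3  81. ]
 [550.2  46.3  66. ]
 [468.  -72.   88.3]]
```

```bash
python3 -c "
from h import *
f=3.38
print(rows([488.7+28*np.cos(f),55.8+28*np.sin(f),90],f))"
```

```text
(array([-1.5 ,  5.04, 16.02]), array([  0. ,  -0. , -22.2]))
```

>>> move_arm:
  increments:
    - [-1.5, 5.0, 6, 0, 0, -22.2]
    - [-1.5, 5.0, 8, 0, 0, -22.2]
    - [-1.5, 5.0, 11, 0, 0, -22.2]
    - [-1.5, 5.0, 13, 0, 0, -22.2]
    - [-1.5, 5.0, 15, 0, 0, -22.2]
    - [-1.5, 5.0, 16, 0, 0, -22.2]
    - [-1.5, 5.0, 16, 0, 0, -22.2]
    - [-1.5, 5.0, 16, 0, 0, -22.2]
    - [-1.5, 5.0, 16, 0, 0, -22.2]

```text
clock: 2.9
eef_pos: [462.8, 47.4, 91.2]
tool_rot: [-3.141, 0.002, -2.905]
force: [-0.4, -0.9, 0.7]
width: 0.3
```

Run:
```python
from h import *
s=ctrl.read_state();print(s['clock'],s['eef_pos'],s['tool_rot'],s['force'])
a=eyes.get_image('wrist')[150:420,150:500,::-1];b=eyes.get_image('side')[150:280,190:360,::-1]
cv2.imwrite('pics/w2.png',np.hstack([cv2.resize(a,(500,386)),cv2.resize(b,(300,386))]))
```

```text
2.9 [462.79176615  47.42671333  91.2294436 ] [-3.14145860e+00  1.87436776e-03 -2.90540116e+00] [-0.38664679 -0.92563298  0.65131299]
```

View pics/w2.png

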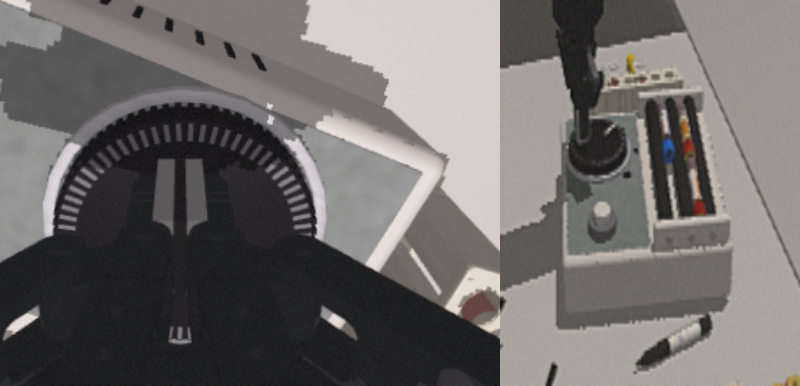

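The left part (wrist) shows the fingertip over the robot side of the dial top. The right part (side) shows the same, with the pointer still towards the small dot. I'll press down, watching the force.

>>> move_arm:
  increments:
    - [0, 0, 0.4, 0, 0, 0]
    - [0, 0, 0.7, 0, 0, 0]
    - [0, 0, 1.0, 0, 0, 0]
    - [0, 0, 1.1, 0, 0, 0]
    - [0, 0, 1.2, 0, 0, 0]
    - [0, 0, 1.2, 0, 0, 0]
    - [0, 0, 1.2, 0, 0, 0]

```text
clock: 3.7
eef_pos: [462.1, 47.1, 78.5]
tool_rot: [3.142, 0.0, -2.906]
force: [-1.1, -0.1, 5.3]
width: -0.0
```

Run:
```python
from h import *
s=ctrl.read_state();print(s['clock'],s['eef_pos'],s['force'])
for ns in range(2):
  eyes.get_image('side');s=ctrl.read_state();print(s['clock'],s['eef_pos'],s['force'],s['torque'])
```

```text
3.7 [462.06746774  47.10240322  78.45862057] [-1.14382169 -0.07728648  5.31443122]
3.75 [462.08456034  47.09960091  78.47338726] [-0.94127838 -0.59217109  5.36578511] [-0.00771404  0.2249682   0.0253856 ]
3.8 [462.06862886  47.13459866  78.45462114] [-0.4253009   0.25090119  4.44748994] [-0.05097209  0.13633299 -0.01297134]
```

>>> move_arm:
  increments:
    - [0, 0, 0.15, 0, 0, 0]
    - [0, 0, 0.3, 0, 0, 0]
    - [0, 0, 0.3, 0, 0, 0]

```text
clock: 4.1
eef_pos: [462.0, 47.1, 75.5]
tool_rot: [-3.142, -0.0, -2.906]
force: [-1.5, -0.9, 9.2]
width: 0.3
```

Run:
```python
from h import *
s=ctrl.read_state();print(s['clock'],s['eef_pos'],s['force'])
M=R.from_euler('xyz',s['tool_rot']);c=np.array([488.7,55.8,0]);v=s['eef_pos']-c;v[2]=0
for k in range(1,17):
    a=.05*k; d=M.inv().apply(R.from_euler('z',-a).apply(v)-v)/10
    print(d.round(2).tolist(),round(np.degrees(a),1))
```

```text
4.1 [462.01158354  47.05967878  75.54417446] [-1.52127412 -0.9260372   9.23297655]
[0.01, 0.14, -0.0] 2.9
[0.01, 0.28, -0.0] 5.7
[0.0, 0.42, -0.0] 8.6
[-0.01, 0.56, -0.0] 11.5
[-0.03, 0.7, -0.0] 14.3
[-0.06, 0.84, -0.0] 17.2
[-0.09, 0.97, -0.0] 20.1
[-0.13, 1.11, -0.0] 22.9
[-0.18, 1.24, -0.0] 25.8
[-0.23, 1.37, -0.0] 28.6
[-0.29, 1.5, -0.0] 31.5
[-0.36, 1.62, -0.0] 34.4
[-0.43, 1.74, -0.0] 37.2
[-0.51, 1.86, -0.0] 40.1
[-0.6, 1.97, -0.0] 43.0
[-0.69, 2.08, -0.0] 45.8
```

>>> move_arm:
  increments:
    - [0.01, 0.14, 0, 0, 0, 2.9]
    - [0.01, 0.28, 0, 0, 0, 5.7]
    - [0.0, 0.42, 0, 0, 0, 8.6]
    - [-0.01, 0.56, 0, 0, 0, 11.5]
    - [-0.03, 0.7, 0, 0, 0, 14.3]
    - [-0.06, 0.84, 0, 0, 0, 17.2]
    - [-0.09, 0.97, 0, 0, 0, 20.1]
    - [-0.13, 1.11, 0, 0, 0, 22.9]
    - [-0.18, 1.24, 0, 0, 0, 25.8]
    - [-0.23, 1.37, 0, 0, 0, 28.6]
    - [-0.29, 1.5, 0, 0, 0, 31.5]
    - [-0.36, 1.62, 0, 0, 0, 34.4]
    - [-0.43, 1.74, 0, 0, 0, 37.2]
    - [-0.51, 1.86, 0, 0, 0, 40.1]
    - [-0.6, 1.97, 0, 0, 0, 43.0]
    - [-0.69, 2.08, 0, 0, 0, 45.8]
    - [-0.69, 2.08, 0, 0, 0, 45.8]

```text
clock: 5.8
eef_pos: [464.5, 69.3, 75.8]
tool_rot: [3.141, 0.001, 2.577]
force: [-0.5, 0.2, 9.3]
width: -0.0
```

Run:
```python
from h import *
s=ctrl.read_state();print(s['clock'],s['eef_pos'],s['force'])
a=eyes.get_image('scene')[180:280,210:350,::-1];b=eyes.get_image('side')[170:250,210:310,::-1]
cv2.imwrite('pics/t1.png',np.hstack([cv2.resize(a,(420,300),interpolation=2),cv2.resize(b,(375,300),interpolation=2)]))
```

```text
5.8 [464.53202374  69.27101043  75.77800682] [-0.49246962  0.16561806  9.25461674]
```

View pics/t1.png

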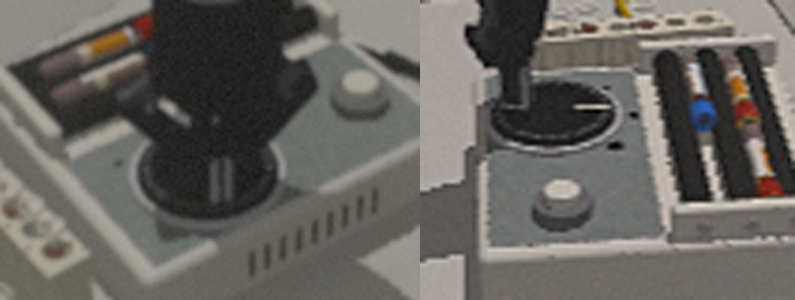

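The side crop shows the pointer at (575,106)–(608,107), nearly at the medium dot (633,114). I'll compute its angle.

Run:
```python
from h import *
C=cam('side')
p=[back(C,(210+(x-420)/3.75,170+y/3.75),76)[:2] for x,y in((575,106),(608,107))]
q=[back(C,(210+(x-420)/3.75,170+y/3.75),66)[:2] for x,y in((633,114),(615,146))]
c=np.array([488.7,55.8]);print(p,q)
d=p[1]-p[0];print('dial est',.785-(np.arctan2(d[1],d[0])+.163))
```

```text
[array([506.24235252,  51.31651958]), array([529.98066347,  43.00785848])] [array([549.78388637,  44.23022859]), array([525.012384  ,   2.49274875])]
dial est 0.9586842866222702
```

The estimate is about 0.92–0.96 rad, well inside the middle detent's catch range, so I lift off and let it snap.

>>> move_arm:
  increments:
    - [0, 0, -0.5, 0, 0, 0]
    - [0, 0, -1.5, 0, 0, 0]
    - [0, 0, -4, 0, 0, 0]
    - [0, 0, -7, 0, 0, 0]
    - [0, 0, -7, 0, 0, 0]
    - [0, 0, -7, 0, 0, 0]

```text
clock: 6.5
eef_pos: [464.1, 69.2, 145.8]
tool_rot: [3.141, 0.001, 2.579]
force: [-0.6, -0.7, -0.4]
width: 0.0
```

Run:
```python
from h import *
s=ctrl.read_state();print(s['clock'],s['eef_pos'],s['force'])
b=eyes.get_image('side')[170:250,210:310,::-1]
cv2.imwrite('pics/t2.png',cv2.resize(b,(750,600),interpolation=2))
print(rows([467.4,-72.3,120],2.99))
```

```text
6.5 [464.12264875  69.23484943 145.84778143] [-0.56205867 -0.74687437 -0.39880069]
(array([ -7.88, -11.76,   2.52]), array([  0. ,  -0. , -23.6]))
```

View pics/t2.png

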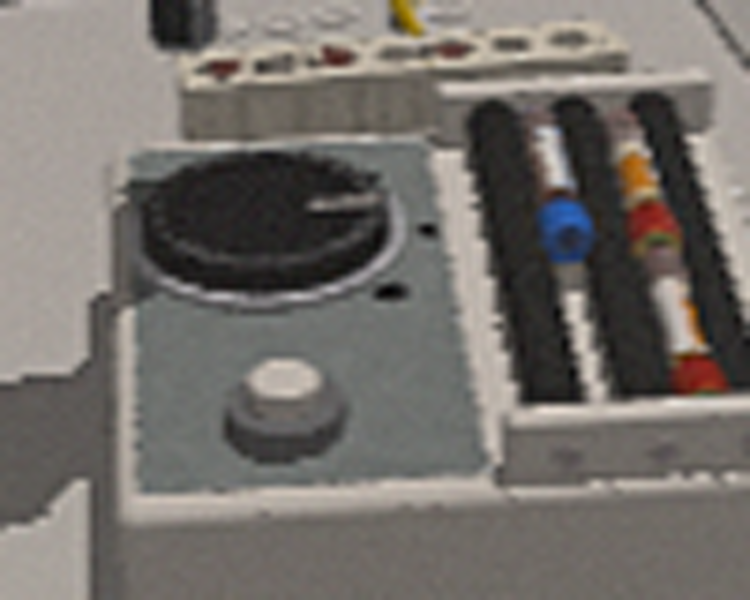

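The crop shows the dial back up, with the pointer at (312,208)–(378,199) facing the medium dot (428,231), and the button top at (283,378). I'll check the numbers.

Run:
```python
from h import *
C=cam('side');f=lambda x,y,z:back(C,(210+x/7.5,170+y/7.5),z)[:2]
a,b=f(312,208,81),f(378,199,81);c=np.array([488.7,55.8])
for d in(b-a,b-c):print('dial',.785-(np.arctan2(d[1],d[0])+.163),a,b)
for z in(84,86,88,90,92):print(z,f(283,378,z),back(cam('scene'),(170+641/4,160+187/4),z)[:2])
```

```text
dial 0.6287759427510202 [505.84739945  45.57690568] [531.46233386  45.4033377 ]
dial 0.8604992245496922 [505.84739945  45.57690568] [531.46233386  45.4033377 ]
84 [468.63622859 -71.15891541] [469.14205555 -75.13285667]
86 [468.02999477 -74.1907196 ] [467.56376307 -73.20251286]
88 [467.42376095 -77.22252379] [465.98547058 -71.27216906]
90 [466.81752713 -80.25432798] [464.40717809 -69.34182525]
92 [466.21129331 -83.28613217] [462.8288856  -67.41148145]
```

The dial is in the middle detent; the two estimates (0.63 and 0.86) bracket 0.785, and 0.39 and 1.18 are excluded. The button top is at about (468,−73.5, 85.5). Now I move over it.

>>> move_arm:
  increments:
    - [-3.0, -4.0, 0, 0, 0, -8]
    - [-5.5, -8.5, 0, 0, 0, -16]
    - [-7.9, -11.9, 0, 0, 0, -23.6]
    - [-7.9, -11.9, 2, 0, 0, -23.6]
    - [-7.9, -11.9, 4, 0, 0, -23.6]
    - [-7.9, -11.9, 5, 0, 0, -23.6]
    - [-7.9, -11.9, 5, 0, 0, -23.6]
    - [-7.9, -11.9, 5, 0, 0, -23.6]

```text
clock: 7.35
eef_pos: [467.0, -73.4, 95.1]
tool_rot: [3.142, -0.001, 2.991]
force: [1.0, 1.0, -0.2]
width: 0.4
```

Run:
```python
from h import *
s=ctrl.read_state();print(s['clock'],s['eef_pos'],s['force'],rows([468,-73.5,78]))
a=eyes.get_image('wrist')[170:420,150:420,::-1];b=eyes.get_image('side')[170:250,210:310,::-1]
cv2.imwrite('pics/b1.png',np.hstack([cv2.resize(a,(400,370)),cv2.resize(b,(400,370))]))
```

```text
7.35 [466.99205219 -73.42354132  95.08255632] [ 0.95005416  1.01276124 -0.22808789] (array([-0.1 ,  0.01,  1.71]), array([0., 0., 0.]))
```

View pics/b1.png

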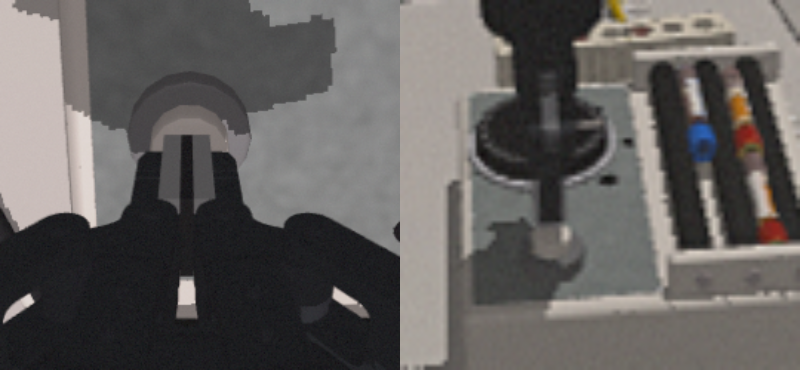

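The fingertips are centred over the button in both views. Now I press in stages.

>>> move_arm:
  increments:
    - [0, 0, 0.5, 0, 0, 0]
    - [0, 0, 0.9, 0, 0, 0]
    - [0, 0, 1.1, 0, 0, 0]
    - [0, 0, 1.2, 0, 0, 0]
    - [0, 0, 1.2, 0, 0, 0]

```text
clock: 7.95
eef_pos: [467.7, -73.6, 83.4]
tool_rot: [3.141, 0.001, 2.99]
force: [2.0, 0.1, 2.6]
width: -0.2
```

>>> move_arm:
  increments:
    - [0, 0, 0.1, 0, 0, 0]
    - [0, 0, 0.2, 0, 0, 0]
    - [0, 0, 0.3, 0, 0, 0]
    - [0, 0, 0.3, 0, 0, 0]

```text
clock: 8.35
eef_pos: [467.7, -73.6, 81.7]
tool_rot: [3.141, 0.002, 2.99]
force: [-1.5, 1.9, 18.4]
width: -0.1
```

The force rose to 18 N against a stop. I'll check that the button itself is down.

Run:
```python
from h import *
s=ctrl.read_state();print(s['clock'],s['eef_pos'],s['force'])
b=eyes.get_image('side')[200:250,220:280,::-1];a=cv2.imread('pics/side0.png')[200:250,220:280]
cv2.imwrite('pics/b2.png',cv2.resize(np.hstack([a,b]),(800,333),interpolation=2))
```

```text
8.35 [467.74645682 -73.6416597   81.74710039] [-1.47420437  1.89804303 18.39615801]
```

View pics/b2.png

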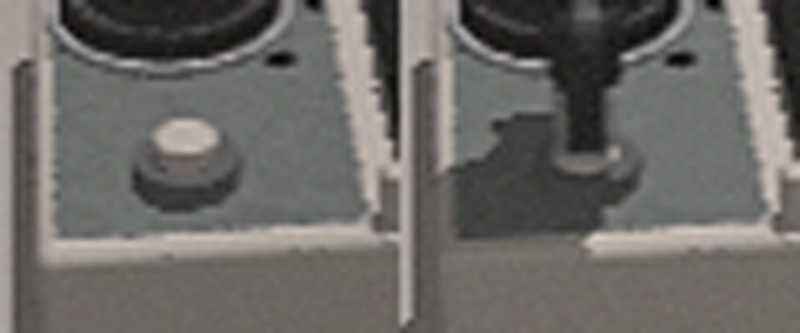

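Left is before, right is now. The button's front edge dropped from row ~157 to ~171, about 2 px, which matches the full 6 mm. I'll release it and move away.

>>> move_arm:
  increments:
    - [0, 0, -0.5, 0, 0, 0]
    - [0, 0, -1.5, 0, 0, 0]
    - [0, 0, -4, 0, 0, 0]
    - [0, 0, -8, 0, 0, 0]
    - [0, 0, -12, 0, 0, 0]
    - [0, 0, -17, 0, 0, 0]
    - [0, 0, -17, 0, 0, 0]
    - [0, 0, -17, 0, 0, 0]
    - [0, 0, -17, 0, 0, 0]

```text
clock: 9.3
eef_pos: [465.7, -73.7, 249.3]
tool_rot: [-3.141, -0.003, 2.99]
force: [-0.8, -0.2, -0.2]
width: 0.0
```

Run:
```python
from h import *
s=ctrl.read_state();print(s['clock'],s['eef_pos'],s['force'])
w=eyes.get_image('wrist')[:,:,::-1];b=eyes.get_image('side')[160:330,200:340,::-1]
cv2.imwrite('pics/f1.png',np.hstack([cv2.resize(w,(533,400)),cv2.resize(b,(267,400))]))
```

```text
9.3 [465.74788626 -73.70805635 249.31502861] [-0.81780427 -0.16229563 -0.18069144]
```

View pics/f1.png

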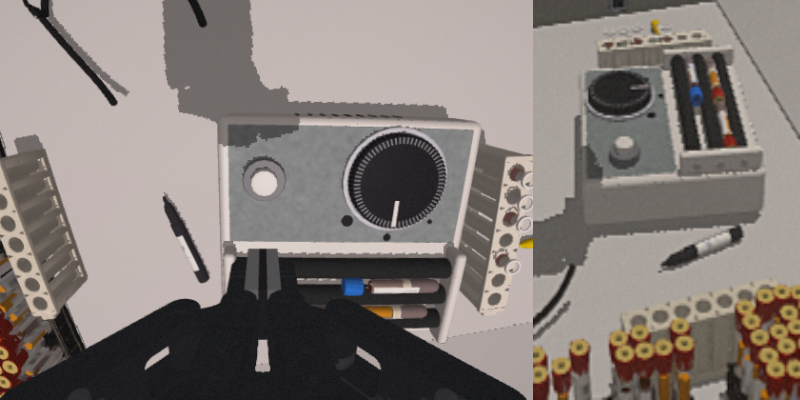

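The pointer at (395,215) faces the medium dot (387,237), the button is up at (264,182), and the marker and carriers stand as before. I'm handing in.

```bash
python3 -c "
from cell import ctrl
print(ctrl.finish_job())"
```

```text
the job is handed in; nothing more can be done
None
```

I turned the dial one click to the middle dot by fingertip friction, then pushed the start button down and let it come back up. The job was handed in at about 9.4 s of the 42 s allowed; no verdict was reported.

- **Dial:** I pressed it down about 5 mm (9 N) and swept 0.8 rad clockwise. Just before lifting, the pictures gave about 0.92–0.96 rad. After it snapped in, two rough estimates gave 0.63 and 0.86 rad. They disagree, but only the middle detent (0.785) fits them. The last wrist picture shows the pointer facing the medium dot.
- **Start button:** The force rose to 18 N against the stop, and the picture showed about 2 px of drop, which matches the full 6 mm. I had no direct reading of its travel. In the last picture it is back up.
- **Surroundings:** The carriers and the marker look unmoved, judged by eye in the last picture. The arm ended clear of everything at z = 249 mm.
- **Calibration:** The cameras disagreed by about 2 mm on the mixer's position and by about 6 mm on the button's height (86 to 92 mm). I used the scene/side height of about 86 mm and approached in stages, watching the force.

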